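# Find the hatch over the sockets and push it open

## Robot

A 7-joint arm with a two-finger parallel gripper is mounted at the origin on a cart in front of the work surface, level with it; the furniture and walls round the work are solid. World frame = base frame: x ahead of the robot, y to its left, z up, the work surface at z = 0. Lengths are in mm, angles in rad, forces in N, time in s.
With the tool pointing down it reaches from about 400 to 875 mm from the base axis. Payload 19.3 kg.
Tool frame: the origin (TCP) lies at the very end of the fingers, on their centre line; the grasp point (between the pads) lies 19 mm behind it (grip_point_offset is the z of the grasp point in the tool frame, in mm); z points along the fingers, y is the line along which they close (so a half turn about z gives the same grasp; the last joint's range is limited). The gripper opens to 85 mm and grips with 20 to 120 N. Pads are 22 mm wide; open, the fingers measure 114 mm over their backs; the gripper's body (76 mm by 85 mm) begins 54 mm behind the grasp point. The pads swing forward as they close: fully open they stand 13 mm farther back than shut.
Start: joints at [-1.353, 0.521, -0.036, 1.599, 0.021, 1.021, -0.113], TCP at [177.421, 599.28, 231.291] pointing down, gripper open.
Joint ranges: [-2.91, 2.91], [-0.3, 2.13], [-1.5, 1.42], [0.17, 2.43], [-1.26, 4.41], [0.16, 1.93], [-2.52, 2.52]. Speed limits (rad/s): [1.89, 1.89, 2.39, 2.39, 3.01, 3.01, 3.01].

## Interface

Orientations are given as a 3x3 rotation matrix whose columns are the frame's x, y, z axes.
In Python, from workcell import movep, movel, goto_joints, open_gripper, clamp, wait, inverse_kinematics, read_state, camera, PlanningError, finish_job, grip_point_offset gives the robot as it stands. Calls block until the motion is done:
- movep(position, orientation): joint-space move of the TCP to a pose.
- movel(position, frame=None, max_speed=150, guard=None): straight line of the TCP; frame=None keeps the orientation; max_speed is the mean speed in mm/s. With guard (N) it stops when the force on the tool has changed by that much, and returns True; else False.
- goto_joints(angles): joint-space move.
- open_gripper() and clamp(): open the fingers fully, or close them until they stop; the grip force is fixed at half the most.
- wait(seconds).
- inverse_kinematics(position, orientation): joint angles nearest the present ones, or None.
- read_state(): the state.
- camera(name): name is "scene" or "top"; returns a dict with "image" (480x640x3 uint8, blue, green, red), "range_z" (480x640 float32, mm along the optical axis (not along the pixel's ray), 0 where there is no reading), "fx", "fy", "cx", "cy" (pixels), "cam_to_world" (4x4, takes a point from camera to world coordinates). Camera axes: x right, y up, looking along -z (the intrinsics and any distortion apply to the point x, -y, -z); pixel columns grow to the right and rows downward; lengths in mm; the calibration is good to about 2 mm. A picture is of the moment at which its call begins.
A pose or a line that the arm cannot do raises PlanningError and nothing moves.
- finish_job(): hands the job in; it is judged then, once.
The state is a dict: "time": time; "qpos": joint angles; "qvel": joint speeds; "joint_efforts": joint torques, N m; "eef_pos": TCP position; "tool_rot": TCP orientation; "ft_force": force on the tool from outside, world axes, zero at the start; "torque": the same for the moment, N m; "finger_gap": finger opening in mm; "gripper_force": force on a finger pad.
Only numpy, scipy, OpenCV 4.12 (cv2) and the standard library are available. Lean on these libraries where they do the work, as an engineer would, in place of code of your own. Each camera call takes 0.05 s, during which the arm holds its last target. There are 200 camera calls.

## Task

The socket box on the worktop has four identical covers: three close blank bays and are held firm from below, one is the tilting hatch over the sockets. Press lightly on the covers' ribbed rear strips, without forcing any, to find the one that rocks, then push its raised front edge up and back with the fingertips until that cover stands upright by itself. Leave the other covers shut and move nothing else on the worktop.

Things in the scene. Friction and masses are not known exactly. Their poses are not given: they have to be found in the camera images.
- socket_box: Low aluminium socket box fixed to the worktop, 161 mm deep (x), 346 mm long (y), 80 mm tall, walls 10 mm. Four identical wooden covers lie side by side in its top, flush with its rims, 78 mm between centres; from outside they look the same. Origin at the centre of its underside; its x axis points to the rear (away from the robot at yaw 0), y along the row to the left, z up.
- cover_1 (a joint): Hinge of the first (leftmost) cover, rad: 0 shut and flush, 1.57 upright, stop at 1.75. Axis along the box's y: the rear goes down into the bay as the front rises. A free cover rocks under about 3 to 4 N on its press strip, and its stiff hinge leaves it at whatever angle it is let go; a blanked one gives less than 0.06 rad.
- cover_1_press (a point): Middle of the ribbed press strip on top of the first (leftmost) cover, 35 mm behind the pivot; moves with it. Cover 135 (x) x 73 (y) x 9 mm, 80 mm of it ahead of the pivot and 55 mm behind, then a 3 mm gap to the rear wall. Pressed down here by 15 to 20 mm, a free cover stands some 0.4 to 0.65 rad open (more under a broad fingertip), its front edge 30 to 50 mm up.
- cover_1_edge (a point): Middle of the front edge of the first (leftmost) cover, half-way through its thickness; it moves with the cover, on a circle of 80 mm about the pivot axis, which lies half-way through the cover's thickness (75.5 mm above the worktop), 12.5 mm to the rear of the box's middle.
- cover_2 (a joint): Hinge of the second cover, rad: 0 shut and flush, 1.57 upright, stop at 1.75. Axis along the box's y: the rear goes down into the bay as the front rises. A free cover rocks under about 3 to 4 N on its press strip, and its stiff hinge leaves it at whatever angle it is let go; a blanked one gives less than 0.06 rad.
- cover_2_press (a point): Middle of the ribbed press strip on top of the second cover, 35 mm behind the pivot; moves with it. Cover 135 (x) x 73 (y) x 9 mm, 80 mm of it ahead of the pivot and 55 mm behind, then a 3 mm gap to the rear wall. Pressed down here by 15 to 20 mm, a free cover stands some 0.4 to 0.65 rad open (more under a broad fingertip), its front edge 30 to 50 mm up.
- cover_2_edge (a point): Middle of the front edge of the second cover, half-way through its thickness; it moves with the cover, on a circle of 80 mm about the pivot axis, which lies half-way through the cover's thickness (75.5 mm above the worktop), 12.5 mm to the rear of the box's middle.
- cover_3 (a joint): Hinge of the third cover, rad: 0 shut and flush, 1.57 upright, stop at 1.75. Axis along the box's y: the rear goes down into the bay as the front rises. A free cover rocks under about 3 to 4 N on its press strip, and its stiff hinge leaves it at whatever angle it is let go; a blanked one gives less than 0.06 rad.
- cover_3_press (a point): Middle of the ribbed press strip on top of the third cover, 35 mm behind the pivot; moves with it. Cover 135 (x) x 73 (y) x 9 mm, 80 mm of it ahead of the pivot and 55 mm behind, then a 3 mm gap to the rear wall. Pressed down here by 15 to 20 mm, a free cover stands some 0.4 to 0.65 rad open (more under a broad fingertip), its front edge 30 to 50 mm up.
- cover_3_edge (a point): Middle of the front edge of the third cover, half-way through its thickness; it moves with the cover, on a circle of 80 mm about the pivot axis, which lies half-way through the cover's thickness (75.5 mm above the worktop), 12.5 mm to the rear of the box's middle.
- cover_4 (a joint): Hinge of the fourth (rightmost) cover, rad: 0 shut and flush, 1.57 upright, stop at 1.75. Axis along the box's y: the rear goes down into the bay as the front rises. A free cover rocks under about 3 to 4 N on its press strip, and its stiff hinge leaves it at whatever angle it is let go; a blanked one gives less than 0.06 rad.
- cover_4_press (a point): Middle of the ribbed press strip on top of the fourth (rightmost) cover, 35 mm behind the pivot; moves with it. Cover 135 (x) x 73 (y) x 9 mm, 80 mm of it ahead of the pivot and 55 mm behind, then a 3 mm gap to the rear wall. Pressed down here by 15 to 20 mm, a free cover stands some 0.4 to 0.65 rad open (more under a broad fingertip), its front edge 30 to 50 mm up.
- cover_4_edge (a point): Middle of the front edge of the fourth (rightmost) cover, half-way through its thickness; it moves with the cover, on a circle of 80 mm about the pivot axis, which lies half-way through the cover's thickness (75.5 mm above the worktop), 12.5 mm to the rear of the box's middle.
- mug_dip: Bystander, loose: green and white mug, 84 mm across, 91 mm tall; origin under its centre
- espresso_cup: Bystander, loose: small pale cup, 50 mm tall; origin under its centre
- capsule_1: Bystander, loose: red coffee capsule, 37 mm across, 29 mm tall; origin under its centre
- capsule_2: Bystander, loose: blue coffee capsule, 37 mm across, 29 mm tall; origin under its centre
- lemon: Bystander, loose: lemon, 71 x 53 x 51 mm; origin under its centre
- lime_2: Bystander, loose: lime, 60 x 48 x 48 mm, behind the socket box; origin under its centre
- salt_shaker_2: Bystander, loose: salt shaker, 44 mm across, 90 mm tall, behind the socket box; origin under its centre

How it is judged:
By the outcome, as a careful person would: the job done as asked, in the order asked, and still so for the second after the job is handed in, with the robot touching nothing.
It also fails if it takes over 58 s, if anything falls off the work surface, if the arm or the gripper's body presses on something with over 40 N, if the wrist force passes 120 N, or if a joint passes its speed limit or range.

## Working session

There is one attempt and no reset: what is moved stays moved. The work goes in short steps, each a Python script; the robot and the scene stay as the last script left them, time stands still between calls to the robot, and variables do not carry over. Pictures are saved under pics/ and viewed, at most 10 in all, crops included, and the job is handed in when it is done.

```bash
mkdir -p pics; python3 - <<'E'
from workcell import *
import cv2,numpy as np
for n in("scene","top"):
    c=camera(n); cv2.imwrite(f"pics/{n}0.png",c["image"]); np.savez(f"{n}0.npz",**c)
    print(n,c["fx"],c["fy"],c["cx"],c["cy"],c["cam_to_world"].round(3).tolist(),[k for k in c])
print(read_state())
E
```

```text
scene 530.2957500966152 530.2957500966152 309.7292910395144 231.43566590126824 [[0.499, 0.405, -0.766, -686.19], [-0.866, 0.211, -0.453, -626.035], [-0.022, 0.889, 0.457, 788.602], [0.0, 0.0, 0.0, 1.0]] ['image', 'range_z', 'fx', 'fy', 'cx', 'cy', 'cam_to_world']
top 591.9243974669316 591.9243974669316 319.1882319580259 250.92713756891794 [[-0.277, 0.892, -0.357, -2.979], [-0.961, -0.256, 0.108, 277.217], [0.005, 0.373, 0.928, 1463.714], [0.0, 0.0, 0.0, 1.0]] ['image', 'range_z', 'fx', 'fy', 'cx', 'cy', 'cam_to_world']
{'time': 0.1, 'qpos': array([-1.35315527,  0.52196106, -0.03631651,  1.59990343,  0.02124355,
        1.02113342, -0.11277786]), 'qvel': array([-0.0001414 , -0.00283898, -0.00147789, -0.00119744, -0.0014782 ,
       -0.00231716, -0.00282271]), 'joint_efforts': array([ 3.33227974e-03, -9.28478551e+01,  1.98334001e+00, -3.70531368e+01,
        1.81340222e-02,  5.22480826e-03,  8.85516488e-05]), 'eef_pos': array([177.39437227, 598.99584288, 230.79631868]), 'tool_rot': array([[-9.58865705e-01,  2.83860048e-01, -1.78582867e-04],
       [ 2.83860082e-01,  9.58865187e-01, -1.00383407e-03],
       [-1.13711495e-04, -1.01323461e-03, -9.99999480e-01]]), 'ft_force': array([ 0.52073263, -1.09536286,  0.02258519]), 'torque': array([0.03445308, 0.04922926, 0.05969342]), 'gripper_force': 0.0, 'finger_gap': 85.446167430901}
```

View pics/top0.png

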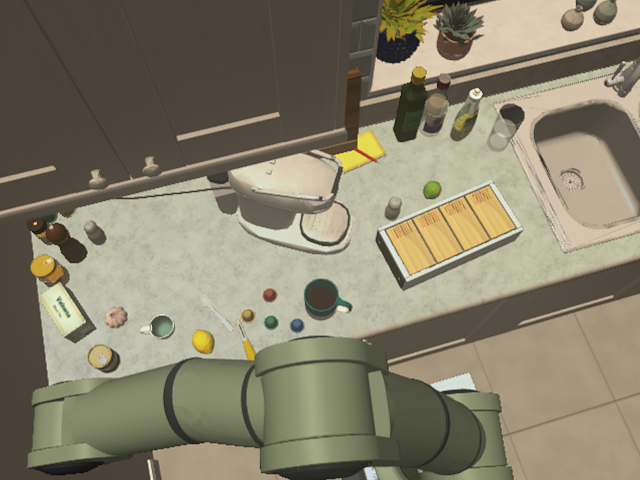

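View pics/scene0.png

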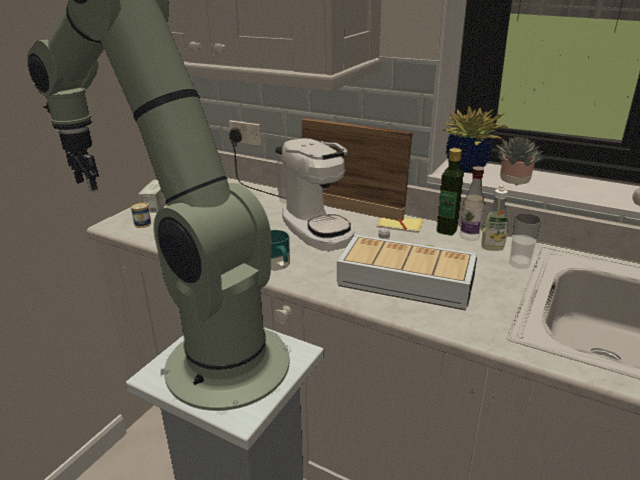

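The top view shows the box at about (450,233), its wooden covers spanning roughly cols 385–518 and rows 187–275, with the ribbed strips on the upper (rear) side. The lime is at (432,189) and the salt shaker at (394,208), both behind the box.

```bash
cat > h.py <<'E'
from workcell import *
import cv2,numpy as np
def cast(c,uv,z):
    uv=np.atleast_2d(uv).astype(float); M=c["cam_to_world"]
    d=np.c_[(uv[:,0]-c["cx"])/c["fx"],-(uv[:,1]-c["cy"])/c["fy"],-np.ones(len(uv))]@M[:3,:3].T
    o=M[:3,3]; return o+d*((z-o[2])/d[:,2])[:,None]
def wood(c,roi):
    hsv=cv2.cvtColor(c["image"],cv2.COLOR_BGR2HSV)
    m=cv2.inRange(hsv,(8,70,100),(28,255,255)); r=np.zeros_like(m); x0,y0,x1,y1=roi; r[y0:y1,x0:x1]=255
    m=cv2.morphologyEx(m&r,cv2.MORPH_CLOSE,np.ones((7,7)))
    k=max(cv2.findContours(m,0,1)[0],key=cv2.contourArea)
    return k[:,0,:]
E
python3 - <<'E'
from h import *
for n,roi in(("top",(370,175,530,290)),("scene",(340,230,480,290))):
    c=dict(np.load(n+"0.npz")); k=wood(c,roi)
    P=cast(c,k,80)[:,:2].astype(np.float32)
    r=cv2.minAreaRect(P); print(n,r,cv2.boxPoints(r).round(1).tolist())
    M=c["cam_to_world"]
    z=c["range_z"][k[:,1],k[:,0]]
c=dict(np.load("top0.npz"))
for uv,z in(((432,189),24),((394,203),90)): print(cast(c,uv,z).round())
# height check at cover centre
u,v=450,235; d=c["range_z"][v,u]; M=c["cam_to_world"]
print((M@[ (u-c["cx"])/c["fx"]*d,-(v-c["cy"])/c["fy"]*d,-d,1]).round(1))
E
```

```text
top ((496.2579345703125, -223.181884765625), (137.5441436767578, 309.36871337890625), 8.68972396850586) [[404.8999938964844, -80.69999694824219], [451.6000061035156, -386.5], [587.5999755859375, -365.70001220703125], [540.9000244140625, -59.900001525878906]]
scene ((492.8407287597656, -226.21400451660156), (136.24180603027344, 307.37786865234375), 8.544486999511719) [[402.6000061035156, -84.4000015258789], [448.29998779296875, -388.29998779296875], [583.0, -368.1000061035156], [537.4000244140625, -64.0999984741211]]
[[ 642. -238.   24.]]
[[ 601. -106.   90.]]
[ 477.4 -214.2   86.7    1. ]
```

```bash
cat >> h.py <<'E'
C=np.array([494.5,-224.5]); YAW=0.151
ex=np.array([np.cos(YAW),np.sin(YAW)]); ey=np.array([-ex[1],ex[0]])
Y=[117,39,-39,-117]
def W(x,y,z): return np.r_[C+ex*x+ey*y,z]
def R(a,flip=1):   # a: angle of fingers below horizontal, pointing to box rear; y along box y
    X,Yv=np.r_[ex,0],np.r_[ey,0]; z=X*np.cos(a)-np.array([0,0,np.sin(a)]); y=Yv*flip
    return np.c_[np.cross(y,z),y,z]
DOWN=np.pi/2
E
python3 - <<'E'
from h import *
c=dict(np.load("top0.npz")); d=c["range_z"]; v,u=np.mgrid[:480,:640]
P=np.stack([(u-c["cx"])/c["fx"]*d,-(v-c["cy"])/c["fy"]*d,-d],-1)@c["cam_to_world"][:3,:3].T+c["cam_to_world"][:3,3]
P=P[(d>0)&(v<335)]
for x0 in range(300,750,50):
    print(x0,[int(q[:,2].max()) if len(q:=P[(abs(P[:,0]-x0-25)<25)&(abs(P[:,1]-y-50)<50)]) else -1 for y in range(500,-400,-100)])
q0=read_state()["qpos"]; print(q0.round(2))
for f in(1,-1):
  for p in((380,200,300),(420,-60,300)):
    q=inverse_kinematics(p,R(DOWN,f)); print(f,p,None if q is None else np.round(q,2))
  for i in range(4):
    q=inverse_kinematics(W(47.5,Y[i],90),R(DOWN,f)); print("press",i,None if q is None else np.round(q,2))
    for a in(50,60,70):
      o=[]
      for x,z in((-75,95),(-60,100),(-57,112),(-10,150),(10,150)):
        q=inverse_kinematics(W(x,Y[i],z),R(np.radians(a),f)); o.append(None if q is None else np.round(q,1).tolist())
      print("  a",a,[x is not None for x in o],o[0],o[-1])
E
```

```text
300 [-1, -1, -1, -1, 9, 11, 11, 10, 9]
350 [-1, -1, 10, 36, 96, 84, 86, 85, 10]
400 [53, 55, 35, 35, 97, 10, 89, 90, 90]
450 [56, 18, 14, 36, 96, 12, 90, 89, 89]
500 [10, 12, 9, 11, 41, 63, 89, 89, 89]
550 [901, 945, 923, 886, 862, 842, 86, 94, 90]
600 [774, 929, 900, 886, 859, 506, 87, 96, 55]
650 [11, 10, 11, 283, 283, 297, 12, 11, 48]
700 [12, 12, 240, 280, 278, 11, 10, 11, 10]
[-1.35  0.52 -0.04  1.6   0.02  1.02 -0.11]
1 (380, 200, 300) [-0.72  0.12  0.1   2.   -0.01  1.02  1.12]
1 (420, -60, 300) [-0.55  0.12  0.61  2.02 -0.08  1.02  1.83]
press 0 [ 0.    0.58  0.11  1.96 -0.1   0.6   1.9 ]
  a 50 [False, False, False, False, False] None None
  a 60 [False, False, False, True, True] None [1.1, 0.5, -1.0, 2.4, 1.6, 0.3, 0.4]
  a 70 [False, True, True, True, True] None [0.4, 0.3, -0.2, 2.3, -0.1, 0.2, 2.0]
press 1 [ 0.13  0.62  0.12  1.88 -0.11  0.65  2.04]
  a 50 [False, False, False, True, True] None [1.3, 0.6, -1.1, 2.3, 2.4, 0.2, -0.2]
  a 60 [False, True, True, True, True] None [1.2, 0.6, -1.1, 2.2, 1.3, 0.3, 0.9]
  a 70 [True, True, True, True, True] [1.2, 0.6, -0.9, 2.3, 1
[... 1644 characters left out ...]
 True] [1.7, 1.0, -1.3, 2.3, 1.9, 0.3, -2.3] [1.5, 0.9, -1.3, 2.2, 1.6, 0.3, -2.2]
  a 60 [True, True, True, True, True] [1.5, 0.8, -1.1, 2.3, 1.4, 0.3, -2.0] [0.6, 0.5, -0.0, 2.2, -1.2, 0.3, 0.3]
  a 70 [True, True, True, True, True] [0.5, 0.5, 0.2, 2.2, -1.1, 0.4, 0.3] [-0.1, 0.6, 0.8, 2.1, -1.2, 0.7, 0.1]
press 3 [-0.08  0.96  0.91  1.66 -0.89  0.99 -0.26]
  a 50 [True, True, True, True, True] [1.8, 1.1, -1.3, 2.2, 1.4, 0.4, -1.7] [1.2, 0.6, -0.6, 2.1, -1.1, 0.2, 0.4]
  a 60 [True, True, True, True, True] [1.0, 0.6, -0.2, 2.1, -1.2, 0.3, 0.5] [0.5, 0.5, 0.2, 2.0, -1.2, 0.5, 0.3]
  a 70 [True, True, True, True, True] [0.3, 0.7, 0.6, 2.1, -1.2, 0.7, 0.4] [0.1, 0.7, 0.8, 1.9, -1.2, 0.8, 0.2]
```

```bash
cat > press.py <<'E'
from h import *
clamp()
D=R(DOWN,-1)
movep((380,200,260),D); 
for i in range(4):
    movep(W(47.5,Y[i],110),D); wait(.15)
    s=read_state(); f0=s["ft_force"].copy()
    movel(W(47.5,Y[i],90),max_speed=60)
    hit=movel(W(47.5,Y[i],66),max_speed=25,guard=6)
    s=read_state(); print(i+1,hit,s["eef_pos"].round(1),(s["ft_force"]-f0).round(1),round(s["time"],2))
    if not hit: break
    movel(W(47.5,Y[i],100),max_speed=80)
else: raise SystemExit
c=camera("scene"); cv2.imwrite("pics/p1.png",cv2.resize(c["image"][200:320,300:500],None,fx=3,fy=3))
E
python3 press.py
```

```text
1 False [ 523.8 -101.7   66. ] [-0.5 -0.1  0.4] 5.62
```

View pics/p1.png

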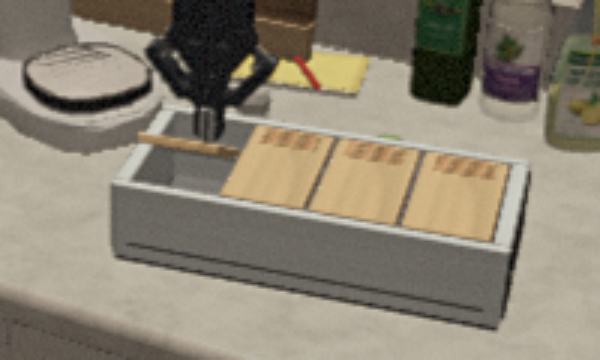

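The picture shows the first (leftmost) cover rocked open under the fingers, with its front edge at about (140,138)–(238,152) in the crop. The other three covers are flush. Next I push its front edge up and back.

```bash
cat > push.py <<'E'
from h import *
y=Y[0]
def T(th,a): return W(12.5-80*np.cos(th)-4.5*np.sin(th)-11-15/np.tan(a)*0, y, 75.5+80*np.sin(th)-15)
for deg in(75,80,85,90):
    a=np.radians(deg); F=R(a,-1)
    if all(inverse_kinematics(p,F) is not None for p in(W(-80,y,140),W(-80,y,92),T(.5,a),T(1.,a),T(1.57,a))): break
print("tilt",deg)
movel(W(47.5,y,150),max_speed=120)
movep(W(-80,y,145),F)
movel(W(-80,y,93),max_speed=80); wait(.1)
c=camera("top"); cv2.imwrite("pics/p2.png",cv2.resize(c["image"][170:300,360:540],None,fx=4,fy=4))
f0=read_state()["ft_force"]
p=T(.42,a); p[2]=95
print(movel(p,max_speed=60,guard=10))
for th in(.5,.65,.8,.95,1.1,1.25,1.4,1.57):
    hit=movel(T(th,a),max_speed=60,guard=15); s=read_state()
    print(th,hit,(s["ft_force"]-f0).round(1),round(s["time"],2))
    if hit: break
c=camera("scene"); cv2.imwrite("pics/p3.png",cv2.resize(c["image"][180:320,300:500],None,fx=3,fy=3))
E
python3 push.py
```

```text
tilt 75Traceback (most recent call last):
  File "push.py", line 10, in <module>
    movel(W(-80,y,93),max_speed=80); wait(.1)
    ~~~~~^^^^^^^^^^^^^^^^^^^^^^^^^^
workcell.PlanningError: the arm cannot follow that straight line within its joint ranges
```

```bash
python3 - <<'E'
s=open("push.py").read()
a=s.index("for deg"); b=s.index("c=camera(\"top\")")
s=s[:a]+'''for deg in(83,90):
    a=np.radians(deg); F=R(a,-1)
    try:
        movep(W(-80,y,145),F); movel(W(-80,y,93),max_speed=80); break
    except PlanningError as e: print(deg,e)
else: raise SystemExit
print("tilt",deg,read_state()["qpos"].round(2)); wait(.1)
'''+s[b:]
open("push.py","w").write(s)
E
python3 push.py
```

```text
tilt 83 [-0.13  0.45  0.39  2.35 -0.69  0.34 -0.55]
False
0.5 False [ 0.1 -2.1  1.3] 9.03
0.65 False [-1.  -1.6  1.8] 9.37
0.8 False [-0.5 -1.1  2.4] 9.71
0.95 False [-0.9 -1.2  1.7] 10.05
1.1 False [0.5 0.4 1.5] 10.39
1.25 False [-0.7 -1.1  1.2] 10.73
1.4 False [-1.1  0.2  0.9] 11.08
1.57 False [-0.2 -1.6 -0.1] 11.46
```

View pics/p3.png

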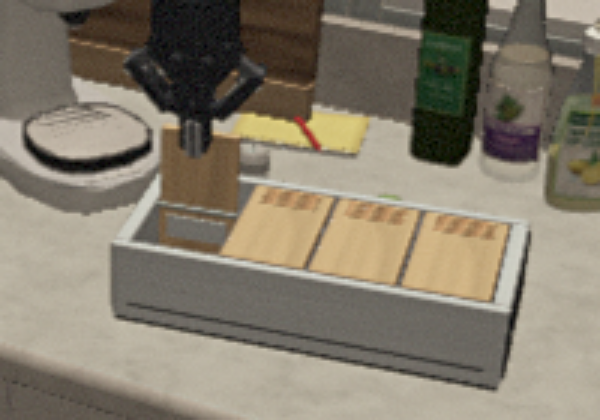

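The cover now stands about upright, its face at (163–238, 130–213) in the crop, with the fingers in front of it. I'll back off and measure its angle from the depth image.

```bash
cat >> h.py <<'E'
def angle():
    c=camera("scene"); d=c["range_z"]; v,u=np.mgrid[:480,:640]; M=c["cam_to_world"]
    P=np.stack([(u-c["cx"])/c["fx"]*d,-(v-c["cy"])/c["fy"]*d,-d],-1)@M[:3,:3].T+M[:3,3]
    hsv=cv2.cvtColor(c["image"],cv2.COLOR_BGR2HSV); w=cv2.inRange(hsv,(8,60,60),(28,255,255))>0
    bx=(P[...,:2]-C)@ex; by=(P[...,:2]-C)@ey
    m=w&(d>0)&(abs(by-117)<33)&(P[...,2]>88)&(P[...,2]<152)&(abs(bx-5)<45)
    k=np.polyfit(P[...,2][m],bx[m],1); return m.sum(),np.median(bx[m]),np.pi/2+np.arctan(k[0]),c
E
python3 - <<'E'
from h import *
p=read_state()["eef_pos"]
movel(p-np.r_[ex*50,0]+[0,0,10],max_speed=120); wait(.2)
n,x,th,c=angle(); print(n,x,th)
cv2.imwrite("pics/p4.png",cv2.resize(c["image"][180:320,300:500],None,fx=3,fy=3))
E
```

```text
348 8.275251971120255 1.5707937709242425
```

View pics/p4.png

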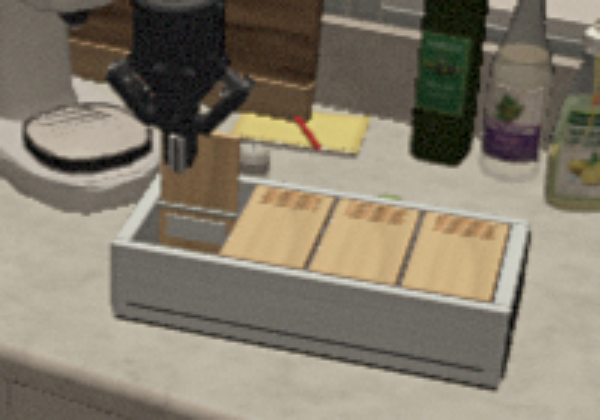

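The fingers are clear and the cover stands by itself. Its face is at x = 8.3 mm (8.0 expected) and its angle is about 1.57 rad. The other three covers are shut.

```bash
python3 - <<'E'
from h import *
p=read_state()["eef_pos"]
try: movel(p+[0,0,60],max_speed=120)
except PlanningError as e: print(e)
wait(.5); print(angle()[:3],read_state()["time"])
print(finish_job())
E
```

```text
(np.int64(494), np.float64(8.659100150608761), np.float64(1.5723781390191702)) 13.5333
the job is handed in; nothing more can be done
None
```

Cover 1 (leftmost) rocked when pressed and now stands upright by itself at about 1.57 rad; the other covers stayed shut and unpressed, since the first one tried was the hatch, and the job was handed in at about 13.5 s.

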